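Slide the pepper mill home into the condiment rack

TASK

Push the pepper mill that stands alone on the open worktop, with the fingertips low on its body so that it slides upright, across into the empty bay of the small wooden condiment rack, all the way back until it rests against the back board. Only push it from outside, never tip it over, take it between the fingers or lift it, and leave the salt shaker, the spice jar and everything else where they stand.

Things in the scene. Friction and masses are not known exactly. Their poses are not given: they have to be found in the camera images.
- pepper_mill: dark wooden pepper mill, 170 mm tall, round, 58 mm across (treat as a cylinder, radius 29 mm, up to 122 mm; head slimmer), about 0.18 kg, loose on the worktop, its axis 150 to 200 mm in front of the bay points (one more mill far back at the left is room furnishing). Origin: centre of its underside, z up. It may tip if pushed high; pushed within 40 mm of the worktop it slides
- rack: pale wooden 2-bay rack fixed on the worktop, no floor, open front. Origin on the worktop, under the front-to-back line of the middle divider; +x from open front to back board (about world +y, so it opens to the right, within 0.15 rad), +y to the near bay. Back board 168 x 12 mm, 62 mm high (brass rail on it to 70), inner face x = +30 mm. Three dividers 8 mm thick, 40 mm high at y = 0, +-80 mm, from back board to rounded noses at x = -15 mm; bays 72 mm wide inside
- bay_near (a point): on the worktop in the bay nearer the robot (rack y = +40 mm), 30 mm in front of the back board, midway between the dividers; axes as the rack. A mill that touches the back board has its centre within 2 mm of here in x
- bay_far (a point): the same point of the bay farther from the robot (rack y = -40 mm)
- salt_shaker: glass salt shaker with a grey cap, 44 mm across, 90 mm tall, standing in one of the two bays; origin centre of its underside. Stays there. The other bay is empty
- spice_jar: glass spice jar with a black cap, 41 mm across, 105 mm tall, standing outside the rack beyond its far end; origin centre of its underside. Stays there
- tin: food tin, 75 mm across, 58 mm tall, left of the rack; origin centre of its underside. Bystander
- mug: (right of the mill the worktop is clear down to y = -0.3; a wall cabinet hangs over y > -0.12 from about x = 0.65 on, its underside at z = 0.49) white mug, body about 82 mm across, 94 mm tall, to the right of the work; origin under the middle of body and handle together (112 mm long along its y). Bystander
- timer: round egg timer, red below, cream above, about 62 mm across, 66 mm tall, left of the rack; origin centre of its underside. Bystander
- teaspoon: teaspoon lying flat, 130 mm long along its x, at the right front; origin at its middle. Bystander

How it is judged:
At the end, for the whole second after the job is handed in: the pepper mill stands upright (within 0.06 rad) and still on the worktop in the empty bay, its centre within 12 mm of the bay's middle line and within 8 mm in depth of the bay point (so at most about 9 mm from the back board); all other loose things within 15 mm of where they began (((x of pepper_mill in the frame of bay_near between -0.008 and 0.008 m and y of pepper_mill in the frame of bay_near between -0.012 and 0.012 m) or (x of pepper_mill in the frame of bay_far between -0.008 and 0.008 m and y of pepper_mill in the frame of bay_far between -0.012 and 0.012 m)) and angle between pepper_mill's own z axis and vertical below 0.06 rad and height (world z) of pepper_mill below 0.005 m and linear speed of pepper_mill below 0.02 m/s and distance of each of salt_shaker, spice_jar, tin, mug, timer, teaspoon from where it was at the start of the episode below 0.015 m); the robot touches nothing.
It fails at once if the pepper mill is tipped by more than 0.25 rad (angle between pepper_mill's own z axis and vertical above 0.25 rad).
It fails at once if the pepper mill is lifted off the worktop (its underside's centre more than 10 mm up) (height (world z) of pepper_mill above 0.01 m).
It fails at once if the fingers are put round the mill as for a grasp (grasp point within 18 mm of its axis, beside its body) (horizontal distance between the grasp point and pepper_mill below 0.018 m and height (world z) of the grasp point below 0.165 m).
It fails at once if the mill is pushed high on its body (more than 2 N with the grasp point above 85 mm) (contact force between the fingers and pepper_mill above 2 N and height (world z) of the grasp point above 0.085 m).
It fails at once if another loose thing is moved by more than 20 mm (distance of any of salt_shaker, spice_jar, tin, mug, timer, teaspoon from where it was at the start of the episode above 0.02 m).
It also fails if it takes over 48 s, if anything falls off the work surface, if the arm or the gripper's body presses on something with over 40 N, if the wrist force passes 120 N, or if a joint passes its speed limit or range.

ROBOT

A 6-joint arm with a two-finger parallel gripper is mounted at the origin on a cart in front of the work surface, level with it; the furniture and walls round the work are solid. World frame = base frame: x ahead of the robot, y to its left, z up, the work surface at z = 0. Lengths are in m, angles in rad, forces in N, time in s.
With the tool pointing down it reaches from about 0.275 to 0.725 m from the base axis. Payload 15.9 kg.
Tool frame: the origin (TCP) lies on the centre line of the jaws, within the pads' length; the fingertips stand 17 mm ahead of it and the grasp point (between the pads) lies 2 mm behind it; x points along the fingers, z is the direction in which the jaws open and shut, and the axes are right-handed (so a half turn about x gives the same grasp; the last joint's range is limited). The gripper opens to 85 mm and grips with 20 to 120 N. Pads are 22 mm wide; open, the fingers measure 114 mm over their backs; the gripper's body (76 mm by 85 mm) begins 54 mm behind the grasp point. The pads swing forward as they close: fully open they stand 13 mm farther back than shut.
Start: joints at [1.141, 0.213, -0.034, 1.323, 0, 1.571], TCP at [0.208, 0.455, 0.248] pointing down, gripper open.
Joint ranges: [-2.98, 2.98], [-0.74, 1.72], [-1.14, 1.35], [-2.1, 2.04], [-1.57, 1.44], [-3.14, 3.14]. Speed limits (rad/s): [1.89, 1.89, 2.39, 2.57, 3.14, 3.14].

INTERFACE

Orientations are given as [roll, pitch, yaw] about the fixed x, y, z axes, in that order (R = Rz(yaw) Ry(pitch) Rx(roll)).
In Python, from plant import r gives the robot as it stands.
- The arm moves only by the tool servo_tool, never from a script. Its arguments are lists of equal length, an entry for each row: "grip": the gripper's target within -1 to 1 (shut at 1, half-way at 0, fully open at -1); "linear": the shift along the tool's x, y, z in m, a list of three; "rot": the turn, a rotation vector about the tool's x, y, z in degrees, a list of three. A call has exactly 10 rows; each row is the pose to reach, as a shift and turn from the pose commanded when the call began, along the tool's axes at that moment; what a row does not reach only later rows make up. A row lasts 1/12 s, in which the tool goes at most 41.7 mm and 7.16 degrees, less where a joint would pass 70% of its speed; a pose out of reach is approached as far as the arm can. A call with a gripper value outside its range is refused whole. The fingers move at their own pace and stop on an object; "force" is the grip in N (left out, the last holds). Time passes only in rows, so rows that repeat a pose let the fingers close, or fill a call up. It gives the time, the measured TCP pose, the force and the opening at its end, in the units of the state.
- r.get_state(): the state, without advancing time (a new reading comes with each control period).
- r.get_image(name): name is "side" or "top" or "wrist"; returns a dict with "color" (400x640x3 uint8, red, green, blue), "vfov" (degrees; the focal length in pixels is half the picture's height over the tangent of half this angle, whatever the lens; pixels are square), "cx", "cy" (the principal point, pixels), "origin" and "attitude" of the camera in the world; the wrist camera has in their place "mount" (4x4, takes a point from camera to tool coordinates, whose origin is the TCP and whose axes are the tool frame's). Camera axes: x right, y up, looking along -z (the intrinsics and any distortion apply to the point x, -y, -z); pixel columns grow to the right and rows downward; lengths in m; the calibration is good to about 2 mm. A picture is of the moment at which its call begins: read the wrist's pose just before it. There is no depth.
- r.hand_in(): hands the job in, once; it reports no verdict.
The state is a dict: "time_s": time; "q": joint angles; "joint_velocities": joint speeds; "tau": joint torques, N m; "position": TCP position; "tool_rot": TCP orientation; "force": force on the tool from outside, world axes, zero at the start; "ft_torque": the same for the moment, N m; "gripper_width": finger opening in m.
Only numpy, scipy, OpenCV 4.12 (cv2) and the standard library are available. Lean on these libraries where they do the work, as an engineer would, in place of code of your own. Each camera call takes 0.05 s, during which the arm holds its last target.

## Working session

There is one attempt and no reset: what is moved stays moved. The work goes in short steps, Python scripts to look and compute and a tool call to move; the robot and the scene stay as the last step left them, time stands still between calls to the robot, and variables do not carry over. Pictures are saved under pics/ and viewed, and the job is handed in when it is done.

Besides the shell and the picture viewer there is one more tool, called after ">>>" as name(argument=value, ...) on one line, values as JSON. servo_tool: Moves the arm, as the interface text tells. Its arguments: {"type":"object","properties":{"grip":{"type":"array"},"linear":{"type":"array"},"rot":{"type":"array"},"force":{"type":"number"}},"required":["grip","linear","rot"]}

```bash
mkdir -p pics; ls
cat > h.py <<'E'
import numpy as np, cv2, json
from plant import r
def save(n,im): cv2.imwrite(f'pics/{n}.png',cv2.cvtColor(im,cv2.COLOR_RGB2BGR))
E
python3 - <<'E'
from h import *
import pickle
s=r.get_state(); print(s['time_s'],s['position'],s['tool_rot'],s['force'],s['gripper_width'])
d={}
for n in ['side','top']:
    i=r.get_image(n); d[n]=i; save(n+'0',i['color'])
    print(n,{k:v for k,v in i.items() if k!='color'})
pickle.dump(d,open('d0.pkl','wb'))
E
```

```text
pics
0.0 [0.20821203 0.45421477 0.2478206 ] [-3.11989244  1.56963731 -1.97890366] [ 0.64421207 -0.15824957  0.50981051] 0.08546812271709646
side {'vfov': 50.253719085051735, 'cx': 322.39629227369426, 'cy': 204.2476052562659, 'origin': array([ 0.0272679 , -0.80097106,  0.70501994]), 'attitude': array([ 9.21151677e-01,  4.66872320e-04, -6.05301786e-01])}
top {'vfov': 52.3287961217315, 'cx': 320.62583444339805, 'cy': 200.748725617509, 'origin': array([ 0.38122939, -0.07113035,  1.1100439 ]), 'attitude': array([ 1.42159223e-01, -1.48944038e-03, -1.56882475e+00])}
```

View pics/side0.png

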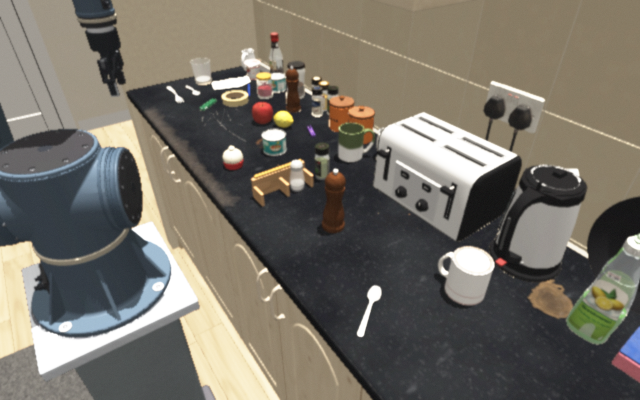

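View pics/top0.png

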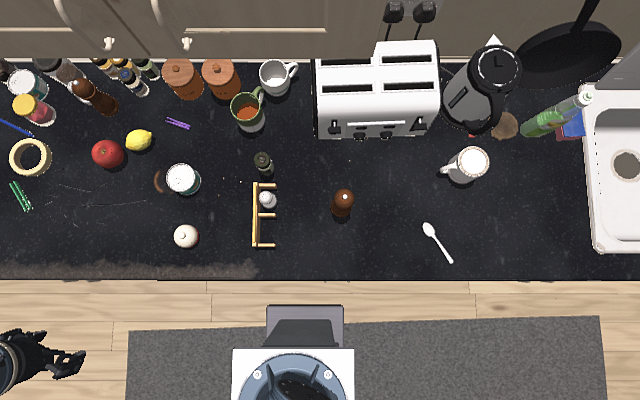

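The salt shaker stands in the far bay (around 267,199 in the top view), so the near bay is the empty one. The mill is near (342,203). I'll enlarge both crops.

```bash
cat >> h.py <<'E'
from scipy.spatial.transform import Rotation as Ro
def ray(i,u,v):
    f=200/np.tan(np.radians(i['vfov'])/2)
    d=np.array([(u-i['cx'])/f,-(v-i['cy'])/f,-1.])
    return i['origin'],Ro.from_euler('xyz',i['attitude']).as_matrix()@d
def cast(i,u,v,z):
    o,d=ray(i,u,v); return o+d*(z-o[2])/d[2]
def proj(i,p):
    f=200/np.tan(np.radians(i['vfov'])/2)
    c=Ro.from_euler('xyz',i['attitude']).as_matrix().T@(np.array(p)-i['origin'])
    return np.array([i['cx']-f*c[0]/c[2], i['cy']+f*c[1]/c[2]])
E
python3 - <<'E'
from h import *
import pickle
d=pickle.load(open('d0.pkl','rb'))
t=d['top']['color'][140:260,230:370]; save('t0c',cv2.resize(t,None,fx=5.7,fy=5,interpolation=cv2.INTER_CUBIC) if 0 else cv2.resize(t,None,fx=5,fy=5,interpolation=cv2.INTER_CUBIC))
t=d['side']['color'][140:240,235:365]; save('s0c',cv2.resize(t,None,fx=6,fy=6,interpolation=cv2.INTER_CUBIC))
E
```

```text
(no output)
```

View pics/t0c.png

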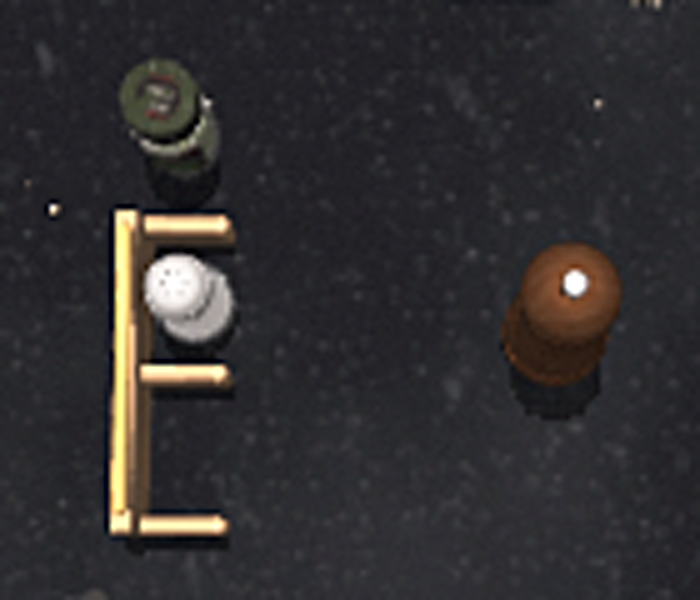

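View pics/s0c.png

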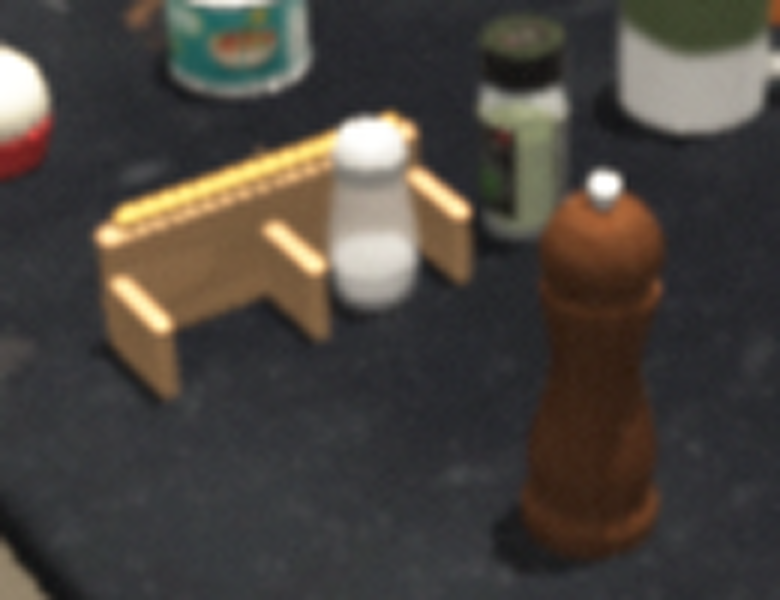

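Run:
```python
from h import *
import pickle
d=pickle.load(open('d0.pkl','rb'));T=d['top'];S=d['side']
tc=lambda x,y,z: cast(T,230+(x+.5)/5-.5,140+(y+.5)/5-.5,z)
sc=lambda x,y,z: cast(S,235+(x+.5)/6-.5,140+(y+.5)/6-.5,z)
P=lambda n,p: print(n,np.round(p,4))
for n,a,b in [('near',(228,524),(140,525)),('mid',(232,375),(142,372)),('far',(234,229),(146,224))]:
    P(n+' nose',tc(*a,.04)); P(' back',tc(*b,.04))
P('rail near/far',tc(120,515,.07)); P('',tc(127,215,.07))
for n,a in [('near',(170,328)),('mid',(325,272)),('far',(468,212))]: P('side '+n+' nose',sc(*a,.04))
P('side noses bottom near',sc(175,397,0));P('mid',sc(327,338,0));P('far',sc(470,280,0))
P('mill tip T',tc(574,283,.166));P('mill tip S',sc(604,185,.166))
# triangulate tip
o1,r1=ray(T,230+574.5/5-.5,140+283.5/5-.5);o2,r2=ray(S,235+604.5/6-.5,140+185.5/6-.5)
k=np.linalg.lstsq(np.c_[r1,-r2],o2-o1,rcond=None)[0];P('tri',(o1+k[0]*r1));P('',o2+k[1]*r2)
# base edge S: left/right edges at z~.012 & bottom
P('baseL',sc(523,505,.012));P('baseR',sc(660,505,.012));P('bottom',sc(592,553,0))
P('jar cap T',tc(160,98,.105)); P('jar S base',sc(515,238,0));P('salt T',tc(180,287,.09))
```

```text
near nose [0.4188 0.0461 0.04  ]
 back [0.4182 0.0921 0.04  ]
mid nose [0.4972 0.0454 0.04  ]
 back [0.4986 0.093  0.04  ]
far nose [0.5755 0.0457 0.04  ]
 back [0.5781 0.0927 0.04  ]
rail near/far [0.4222 0.0978 0.07  ]
 [0.5773 0.0981 0.07  ]
side near nose [0.4201 0.0454 0.04  ]
side mid nose [0.4992 0.0437 0.04  ]
side far nose [0.5805 0.048  0.04  ]
side noses bottom near [0.4201 0.0477 0.    ]
mid [0.5003 0.0474 0.    ]
far [0.5815 0.0488 0.    ]
mill tip T [ 0.5273 -0.128   0.166 ]
mill tip S [ 0.5297 -0.1271  0.166 ]
tri [ 0.5271 -0.128   0.1671]
 [ 0.5285 -0.1288  0.1673]
baseL [ 0.4983 -0.1168  0.012 ]
baseR [ 0.5458 -0.1498  0.012 ]
bottom [ 0.5124 -0.1473  0.    ]
jar cap T [0.631  0.0772 0.105 ]
jar S base [0.6199 0.0664 0.    ]
salt T [0.5365 0.0671 0.09  ]
```

```bash
cat >> h.py <<'E'
def tgt(yaw,tilt,sgn):
    # tool x: pointing along heading (world +y turned by yaw) tilted from down; z horizontal
    h=np.array([-np.sin(yaw),np.cos(yaw),0]);x=np.sin(tilt)*h+np.array([0,0,-np.cos(tilt)])
    z=sgn*np.array([np.cos(yaw),np.sin(yaw),0]);return np.c_[x,np.cross(z,x),z]
def delta(s,p,R):
    R0=Ro.from_euler('xyz',s['tool_rot']).as_matrix()
    return R0.T@(np.array(p)-s['position']), np.degrees(Ro.from_matrix(R0.T@R).as_rotvec())
E
python3 - <<'E'
from h import *
import pickle
d=pickle.load(open('d0.pkl','rb'));T=d['top']
for n,u,v,z in [('toaster front L',318,138,0),('front R',438,136,0),('mug handle',443,172,.05),('mug L',452,165,.09),('spoon bowl',426,225,0),('kettle',478,130,0)]: print(n,cast(T,u,v,z).round(3))
s=r.get_state();print(s['q'],s['time_s'])
print(Ro.from_euler('xyz',s['tool_rot']).as_matrix().round(3))
for sg in (1,-1):
  for ti in (0,.7854):
    print(sg,ti,[a.round(3) for a in delta(s,[.528,-.235,.25],tgt(0,ti,sg))])
E
```

```text
toaster front L [ 0.719 -0.065  0.   ]
front R [ 0.725 -0.403  0.   ]
mug handle [ 0.611 -0.398  0.05 ]
mug L [ 0.621 -0.409  0.09 ]
spoon bowl [ 0.474 -0.361  0.   ]
kettle [ 0.743 -0.517  0.   ]
[ 1.14103335e+00  2.13278186e-01 -3.49762017e-02  1.32347621e+00
  1.65183416e-05  1.57077335e+00] 0.1
[[-0.    -0.909  0.417]
 [-0.001  0.417  0.909]
 [-1.     0.    -0.001]]
1 0 [array([-0.002, -0.578, -0.493]), array([ 6.5378e+01, -4.8000e-02,  3.0000e-02])]
1 0.7854 [array([-0.002, -0.578, -0.493]), array([ 61.817, -25.659,  39.942])]
-1 0 [array([-0.002, -0.578, -0.493]), array([-1.14622e+02, -3.30000e-02, -5.40000e-02])]
-1 0.7854 [array([-0.002, -0.578, -0.493]), array([-107.783,  -44.682,  -28.704])]
```

>>> servo_tool(grip=[0.15,0.15,0.15,0.15,0.15,0.15,0.15,0.15,0.15,0.15], linear=[[-0.002,-0.02,-0.015],[-0.005,-0.05,-0.04],[-0.01,-0.085,-0.065],[-0.012,-0.12,-0.09],[-0.015,-0.155,-0.115],[-0.018,-0.19,-0.14],[-0.02,-0.225,-0.165],[-0.022,-0.26,-0.19],[-0.022,-0.29,-0.217],[-0.022,-0.32,-0.24]], rot=[[2,0,0],[5,0,0],[9,0,0],[13,0,0],[17,0,0],[21,0,0],[25,0,0],[29,0,0],[33,0,0],[37,0,0]])

```text
time_s: 0.93
position: [0.3978, 0.104, 0.2704]
tool_rot: [-0.014, 1.571, 0.478]
force: [0.9, 1.2, -0.2]
gripper_width: 0.0359
```

Run:
```python
from h import *
s=r.get_state();print(s['q'],s['time_s'],s['position'],s['gripper_width'])
print([a.round(3) for a in delta(s,[.528,-.235,.25],tgt(0,.7854,1))])
```

```text
[ 2.55670710e-01  2.69537150e-02 -1.91889249e-01  1.35177903e+00
  3.94776195e-05  1.33457848e+00] 0.9333 [0.39784646 0.10400574 0.27041936] 0.03586309858444807
[array([ 0.02 , -0.36 , -0.045]), array([ 26.712, -11.053,  44.068])]
```

>>> servo_tool(grip=[0.15,0.15,0.15,0.15,0.15,0.15,0.15,0.15,0.15,0.15], linear=[[0,-0.035,-0.004],[0,-0.072,-0.009],[0,-0.108,-0.014],[0,-0.144,-0.018],[0,-0.18,-0.022],[0.005,-0.216,-0.027],[0.01,-0.252,-0.032],[0.015,-0.29,-0.036],[0.02,-0.325,-0.04],[0.02,-0.36,-0.045]], rot=[[2.7,-1.1,4.4],[5.3,-2.2,8.8],[8,-3.3,13.2],[10.7,-4.4,17.6],[13.4,-5.5,22],[16,-6.6,26.4],[18.7,-7.7,30.8],[21.4,-8.8,35.2],[24,-9.9,39.6],[26.7,-11,44]])

```text
time_s: 1.77
position: [0.5193, -0.2066, 0.251]
tool_rot: [1.565, 0.81, 1.584]
force: [1.4, -0.4, 0.5]
gripper_width: 0.0365
```

Run:
```python
from h import *
s=r.get_state();print(s['q'],s['time_s'],s['position'],s['gripper_width'])
print(Ro.from_euler('xyz',s['tool_rot']).as_matrix().round(3))
i=r.get_image('side');save('s1',i['color']);i=r.get_image('top');save('t1',i['color']);
print([a.round(3) for a in delta(s,[.528,-.22,.032],tgt(0,.7854,1))])
```

```text
[-0.66845468  0.77109664  0.59180586  1.93162945  0.56444789  0.72295945] 1.7667 [ 0.51934453 -0.206606    0.25101712] 0.03649421357193731
[[-0.009 -0.015  1.   ]
 [ 0.689  0.724  0.018]
 [-0.725  0.689  0.004]]
[array([ 0.149, -0.161,  0.008]), array([ 0.877, -0.551,  1.435])]
```

View pics/s1.png

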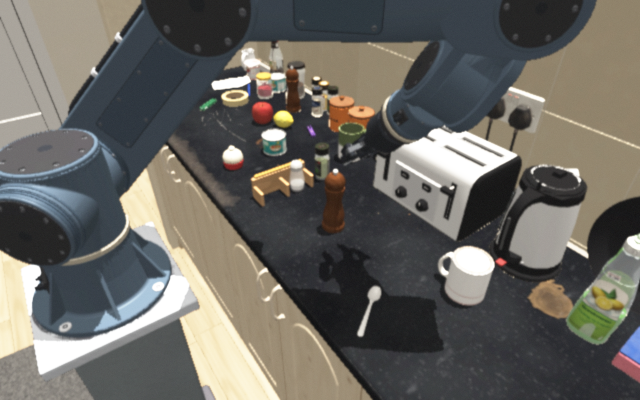

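View pics/t1.png

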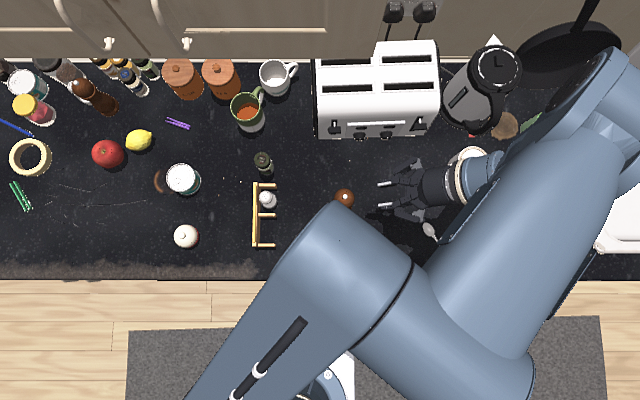

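Run:
```python
from h import *
s=r.get_state();print(s['q'],s['time_s'],s['position'],s['joint_velocities'].round(3))
print([a.round(3) for a in delta(s,[.528,-.2,.12],tgt(0,.76,1))])
```

```text
[-0.67063635  0.7825877   0.59503652  1.93153659  0.56341422  0.7239315 ] 1.8667 [ 0.51959536 -0.20862906  0.2453274 ] [ 0.076 -0.17  -0.143 -0.093 -0.028  0.035]
[array([ 0.096, -0.081,  0.009]), array([ 0.486, -0.761, -0.274])]
```

>>> servo_tool(grip=[0.15,0.15,0.15,0.15,0.15,0.15,0.15,0.15,0.15,0.15], linear=[[0.01,-0.009,0.001],[0.022,-0.018,0.002],[0.034,-0.028,0.003],[0.046,-0.038,0.004],[0.058,-0.048,0.005],[0.07,-0.058,0.006],[0.08,-0.067,0.007],[0.09,-0.075,0.008],[0.096,-0.081,0.009],[0.096,-0.081,0.009]], rot=[[0,0,0],[0,0,0],[0,0,0],[0,0,0],[0,0,0],[0,0,0],[0,0,0],[0,0,0],[0,0,0],[0,0,0]])

```text
time_s: 2.7
position: [0.5285, -0.1961, 0.1259]
tool_rot: [1.565, 0.814, 1.589]
force: [-0.5, 0.2, -0.7]
gripper_width: 0.0365
```

Run:
```python
from h import *
s=r.get_state();print(s['q'],s['time_s'],s['position'],s['gripper_width'])
i=r.get_image('side');save('s2',i['color'][50:350,200:600]);s=r.get_state();i=r.get_image('wrist');save('w2',i['color']);print(i['mount'])
print([a.round(3) for a in delta(s,[.528,-.195,.035],tgt(0,.77,1))])
```

```text
[-0.64578658  0.81727339  0.36452297  1.64543819  0.57116216  0.74287927] 2.7 [ 0.52848608 -0.19612533  0.12594755] 0.03652709721823295
[[-5.83100591e-04  2.88364736e-01 -9.57520464e-01 -1.24998478e-01]
 [ 5.01146390e-04  9.57520591e-01  2.88364469e-01  7.40327959e-02]
 [ 9.99999704e-01 -3.11712431e-04 -7.02843769e-04 -6.23919072e-04]
 [ 0.00000000e+00  0.00000000e+00  0.00000000e+00  1.00000000e+00]]
[array([ 0.068, -0.062, -0.001]), array([ 1.096, -0.697,  0.771])]
```

View pics/s2.png

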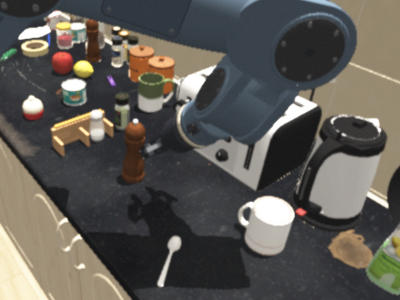

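View pics/w2.png

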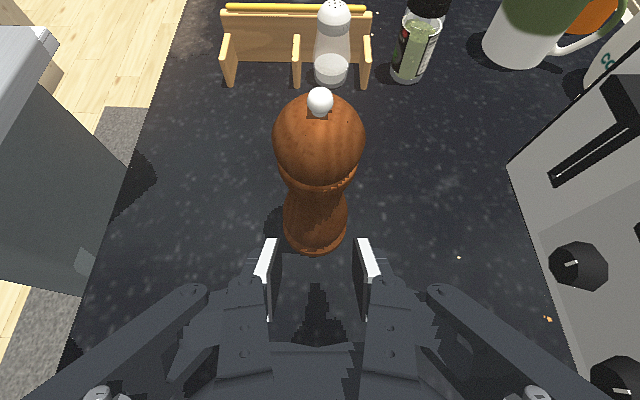

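The wrist view shows the mill (base near 315,245) centred in front of the two open fingers (270 and 370). The near bay lies beyond, between cols 235 and 292. I'll lower the fingers next.

>>> servo_tool(grip=[0.15,0.15,0.15,0.15,0.15,0.15,0.15,0.15,0.15,0.15], linear=[[0.007,-0.007,0],[0.015,-0.014,0],[0.023,-0.021,0],[0.031,-0.028,0],[0.04,-0.036,0],[0.048,-0.044,0],[0.056,-0.051,-0.001],[0.063,-0.057,-0.001],[0.068,-0.062,-0.001],[0.068,-0.062,-0.001]], rot=[[0,0,0],[0.2,-0.1,0.1],[0.4,-0.2,0.3],[0.6,-0.3,0.4],[0.8,-0.4,0.5],[1,-0.5,0.6],[1.1,-0.6,0.7],[1.1,-0.7,0.8],[1.1,-0.7,0.8],[1.1,-0.7,0.8]])

```text
time_s: 3.63
position: [0.5278, -0.195, 0.0337]
tool_rot: [1.572, 0.8, 1.571]
force: [-0.2, 0.5, -1.0]
gripper_width: 0.0365
```

Run:
```python
from h import *
import pickle
s=r.get_state();print(s['q'],s['time_s'],s['position'],s['force'])
i=r.get_image('side');save('s3',cv2.resize(i['color'][110:310,230:500],None,fx=2.9,fy=2.9));s=r.get_state();i=r.get_image('wrist');save('w3',i['color'])
pickle.dump((s,i),open('w3.pkl','wb'))
s=r.get_state();print(s['position'],s['tool_rot'])
print([a.round(4) for a in delta(s,[.528,-.175,.032],tgt(0,.77,1))])
```

```text
[-0.65212222  0.89499415  0.26115556  1.46983983  0.58698181  0.75490636] 3.6333 [ 0.52784234 -0.19496067  0.0336922 ] [-0.20048759  0.46612727 -1.04738979]
[ 0.52840208 -0.1952851   0.03527028] [1.56965727 0.80070069 1.56944632]
[array([ 0.0165,  0.0123, -0.0004]), array([ 0.0097,  0.0539, -0.0054])]
```

View pics/s3.png

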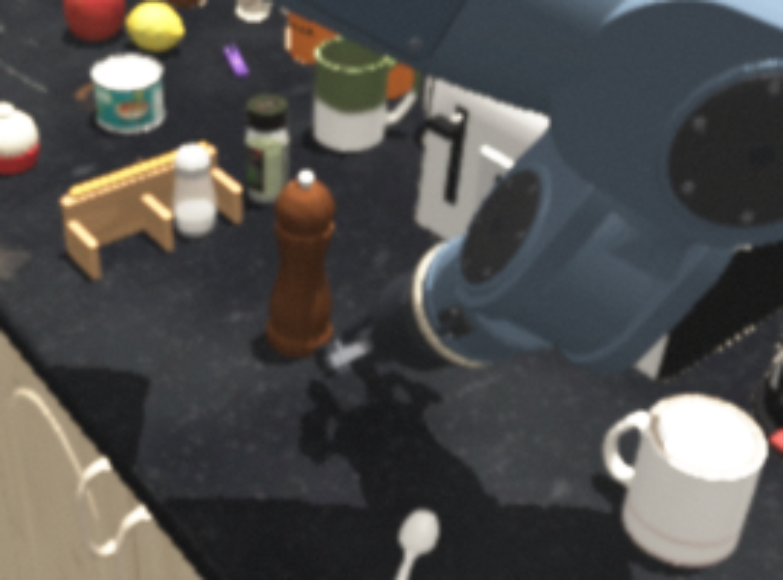

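View pics/w3.png

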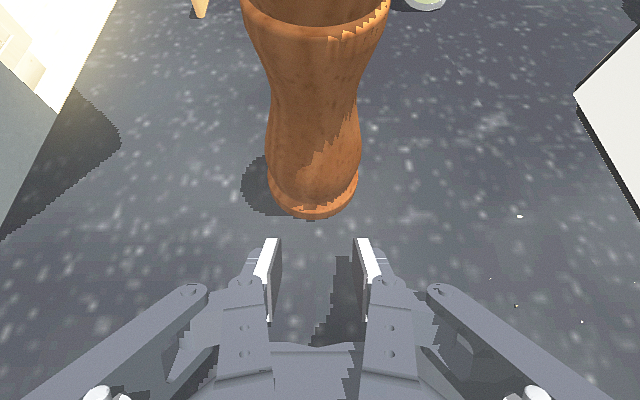

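>>> servo_tool(grip=[0.15,0.15,0.15,0.15,0.15,0.15,0.15,0.15,0.15,0.15], linear=[[0.005,0.001,0],[0.008,0.004,0],[0.011,0.007,0],[0.013,0.009,0],[0.016,0.012,0],[0.018,0.015,0],[0.021,0.018,0],[0.023,0.02,0],[0.025,0.022,0],[0.027,0.024,0]], rot=[[0,0,0],[0,0,0],[0,0,0],[0,0,0],[0,0,0],[0,0,0],[0,0,0],[0,0,0],[0,0,0],[0,0,0]])

```text
time_s: 4.57
position: [0.5284, -0.1591, 0.0326]
tool_rot: [1.569, 0.801, 1.569]
force: [0.1, -1.2, 0.4]
gripper_width: 0.0364
```

Run:
```python
from h import *
s=r.get_state();print(s['time_s'],s['position'],s['force'])
i=r.get_image('side');save('s4',cv2.resize(i['color'][110:260,230:430],None,fx=4,fy=4));i=r.get_image('wrist');save('w4',i['color'])
s=r.get_state();print(s['position'],s['tool_rot'],s['force'])
```

```text
4.5667 [ 0.52842181 -0.15907607  0.03261127] [ 0.08112381 -1.24842674  0.37839572]
[ 0.5284074  -0.15888547  0.03263253] [1.56952635 0.80076992 1.56957758] [ 0.22487668 -0.265776   -0.28143325]
```

View pics/s4.png

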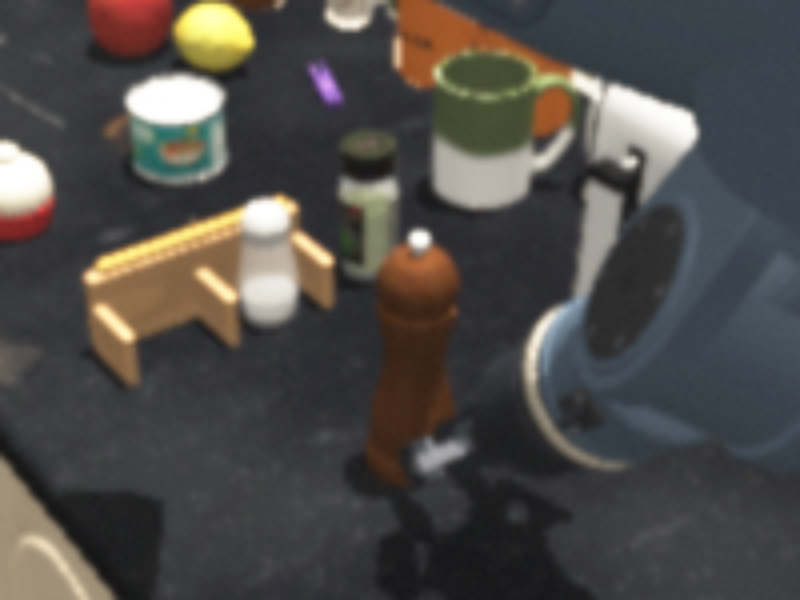

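View pics/w4.png

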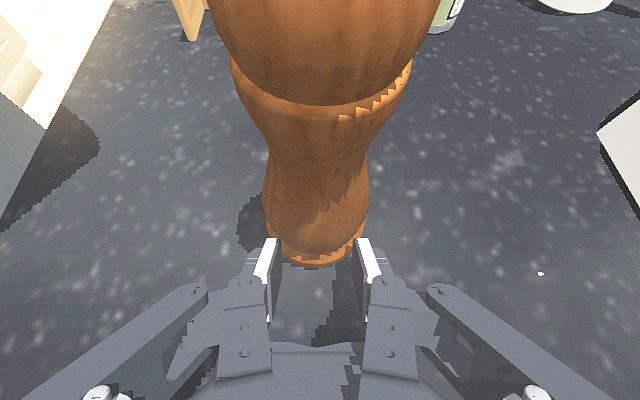

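The mill is nested between the fingertips and upright. Its knob is at about (420,240) in the side crop, which gives its position and the calibration of the offset to the TCP.

```bash
cat >> h.py <<'E'
def knob(i,u0,v0,w=12):
    c=i['color'].astype(int); g=c.min(2); v0=int(v0);u0=int(u0)
    sub=g[v0-w:v0+w,u0-w:u0+w]; m=(sub>140).astype(np.uint8)
    n,l,st,ce=cv2.connectedComponentsWithStats(m)
    if n<2: return None
    k=min(range(1,n),key=lambda k:np.hypot(*(ce[k]-w)))
    return ce[k]+[u0-w,v0-w],st[k][4]
E
python3 - <<'E'
from h import *
import pickle
d=pickle.load(open('d0.pkl','rb'))
for n,u,v in [('side',335,171),('top',345,197)]:
    a=knob(d[n],u,v); print('start',n,a, cast(d[n],*a[0],.167))
i=r.get_image('side');a=knob(i,334.5,169.7);print(a,cast(i,*a[0],.167));print(r.get_state()['position'])
E
```

```text
start side (array([335.23809524, 170.28571429]), np.int32(21)) [ 0.52909362 -0.1278781   0.167     ]
start top (array([344.58823529, 196.11764706]), np.int32(17)) [ 0.52729426 -0.12841911  0.167     ]
(array([334.33333333, 169.125     ]), np.int32(24)) [ 0.53030621 -0.12261742  0.167     ]
[ 0.52837919 -0.15908806  0.0325879 ]
```

>>> servo_tool(grip=[0.15,0.15,0.15,0.15,0.15,0.15,0.15,0.15,0.15,0.15], linear=[[0.003,0.003,-0.002],[0.007,0.007,-0.005],[0.012,0.012,-0.009],[0.017,0.017,-0.013],[0.022,0.0225,-0.017],[0.027,0.028,-0.021],[0.032,0.033,-0.025],[0.036,0.037,-0.029],[0.04,0.041,-0.033],[0.042,0.0435,-0.035]], rot=[[0,0,0],[0,0,0],[0,0,0],[0,0,0],[0,0,0],[0,0,0],[0,0,0],[0,0,0],[0,0,0],[0,0,0]])

```text
time_s: 5.55
position: [0.4928, -0.098, 0.0327]
tool_rot: [1.57, 0.801, 1.57]
force: [-0.0, -0.5, -0.4]
gripper_width: 0.0365
```

Run:
```python
from h import *
s=r.get_state();print(s['time_s'],s['position'],s['force'])
i=r.get_image('side');save('s5',cv2.resize(i['color'][110:260,230:430],None,fx=4,fy=4))
g=proj(i,[s['position'][0],s['position'][1]+.0365,.167]);a=knob(i,*g);print(g,a,cast(i,*a[0],.167) if a else '')
i=r.get_image('wrist');save('w5',i['color'])
s=r.get_state();print(s['position'],s['tool_rot'],s['force'])
```

```text
5.55 [ 0.4927546  -0.09802176  0.03267096] [-0.01740343 -0.51652428 -0.40591094]
[306.6359193 162.6293073] (array([307.04545455, 162.72727273]), np.int32(22)) [ 0.49331771 -0.06245295  0.167     ]
[ 0.49299856 -0.09827917  0.03280856] [1.57000177 0.80063367 1.56994786] [ 0.5366893   0.34204092 -0.26965754]
```

View pics/s5.png

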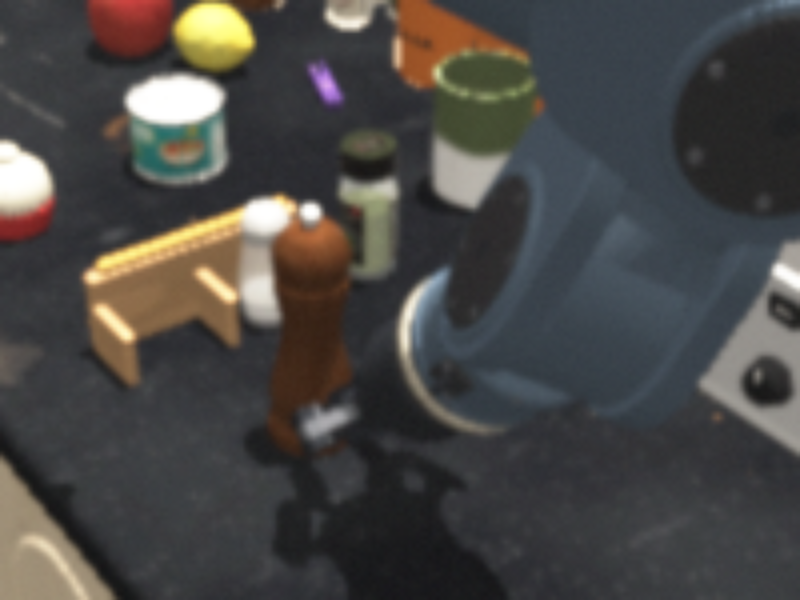

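View pics/w5.png

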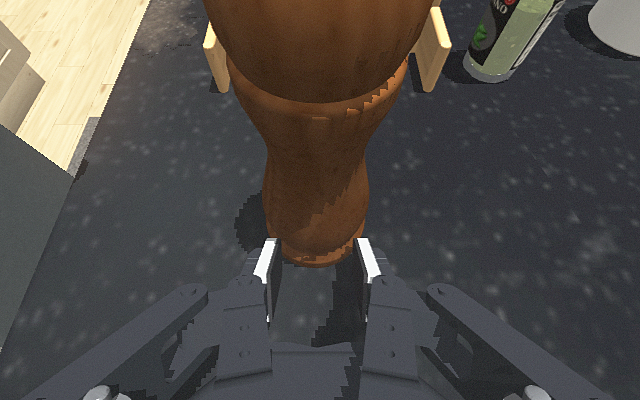

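Contact is stable and the knob tracks the TCP at about a 36 mm offset. I'll repeat the diagonal push up to the mouth of the bay.

>>> servo_tool(grip=[0.15,0.15,0.15,0.15,0.15,0.15,0.15,0.15,0.15,0.15], linear=[[0.003,0.003,-0.002],[0.007,0.007,-0.005],[0.012,0.012,-0.009],[0.017,0.017,-0.013],[0.022,0.0225,-0.017],[0.027,0.028,-0.021],[0.032,0.033,-0.025],[0.036,0.037,-0.029],[0.039,0.04,-0.032],[0.041,0.0425,-0.034]], rot=[[0,0,0],[0,0,0],[0,0,0],[0,0,0],[0,0,0],[0,0,0],[0,0,0],[0,0,0],[0,0,0],[0,0,0]])

```text
time_s: 6.48
position: [0.459, -0.0391, 0.0328]
tool_rot: [1.57, 0.801, 1.57]
force: [-0.2, -0.8, -0.7]
gripper_width: 0.0361
```

Run:
```python
from h import *
s=r.get_state();print(s['time_s'],s['position'],s['force'])
i=r.get_image('side');save('s6',cv2.resize(i['color'][110:260,230:430],None,fx=4,fy=4))
g=proj(i,[s['position'][0],s['position'][1]+.036,.167]);a=knob(i,*g);print(g,a,cast(i,*a[0],.167) if a else '')
i=r.get_image('top');save('t6',cv2.resize(i['color'][140:260,230:370],None,fx=5,fy=5))
i=r.get_image('wrist');save('w6',i['color'])
s=r.get_state();print(s['position'],s['tool_rot'],s['force'])
```

```text
6.4833 [ 0.45896592 -0.03911476  0.03280805] [-0.20009779 -0.83235365 -0.7216482 ]
[282.0472881  156.43401596] (array([282.7826087 , 152.54347826]), np.int32(46)) [0.46996283 0.01205021 0.167     ]
[ 0.45938468 -0.03957868  0.03287476] [1.56953054 0.80082753 1.56952108] [ 0.34157423  0.56031045 -0.16681766]
```

View pics/s6.png

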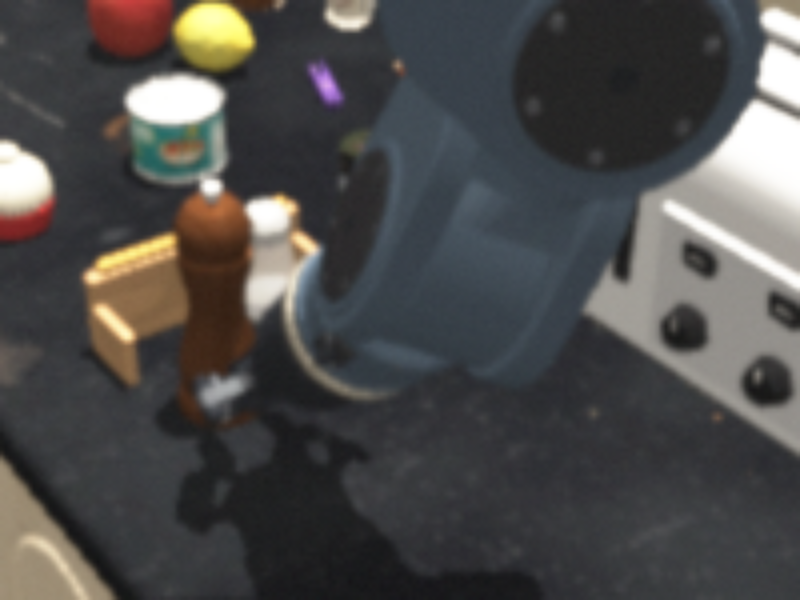

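View pics/w6.png

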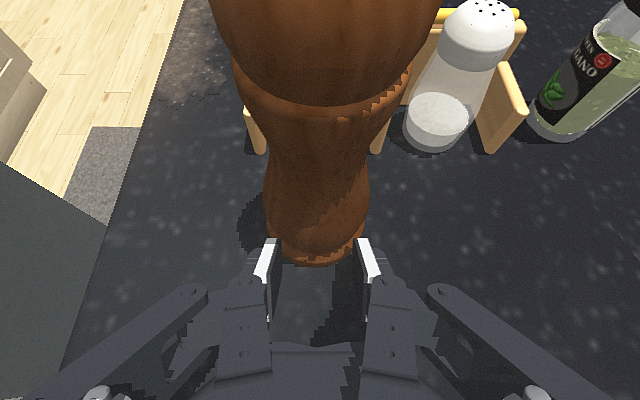

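View pics/t6.png

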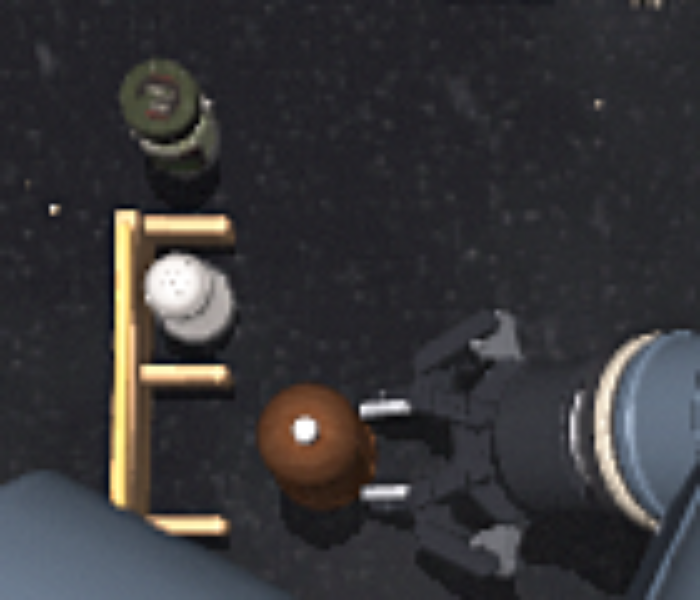

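The mill is in front of the near bay. In the wrist view the noses are at cols 262 and 376 and the mill base is at 316; in the top view the knob is at (304,430), on the bay's midline. Now I'll push straight in.

>>> servo_tool(grip=[0.15,0.15,0.15,0.15,0.15,0.15,0.15,0.15,0.15,0.15], linear=[[0.002,0.002,0],[0.005,0.005,0],[0.009,0.009,0],[0.013,0.013,0],[0.017,0.0175,0],[0.021,0.022,0],[0.025,0.026,0],[0.029,0.03,0.001],[0.033,0.034,0.001],[0.035,0.036,0.001]], rot=[[0,0,0],[0,0,0],[0,0,0],[0,0,0],[0,0,0],[0,0,0],[0,0,0],[0,0,0],[0,0,0],[0,0,0]])

```text
time_s: 7.47
position: [0.4604, 0.0113, 0.0327]
tool_rot: [1.57, 0.801, 1.57]
force: [0.1, -0.8, 0.1]
gripper_width: 0.0364
```

```bash
cat > look.py <<'E'
from h import *
import sys
n=sys.argv[1]
s=r.get_state();print(s['time_s'],s['position'],s['force'])
i=r.get_image('top');g=proj(i,[s['position'][0],s['position'][1]+.036,.167]);a=knob(i,*g,8);print(g,a,cast(i,*a[0],.167) if a else '')
t=cv2.resize(i['color'][160:260,240:340],None,fx=4,fy=4)
i=r.get_image('side');u=cv2.resize(i['color'][120:220,230:330],None,fx=4,fy=4)
save('c'+n,np.hstack([t,u]))
s=r.get_state();print(s['position'],s['force'])
E
python3 look.py 7
```

```text
7.4667 [0.46042475 0.0113359  0.03273069] [ 0.1333647  -0.82991259  0.14360845]
[269.03331128 224.43390335] (array([269.27777778, 224.11111111]), np.int32(18)) [0.46117638 0.04678364 0.167     ]
[0.46036736 0.01106272 0.03276928] [ 0.17611608 -0.01323879 -0.40320239]
```

View pics/c7.png

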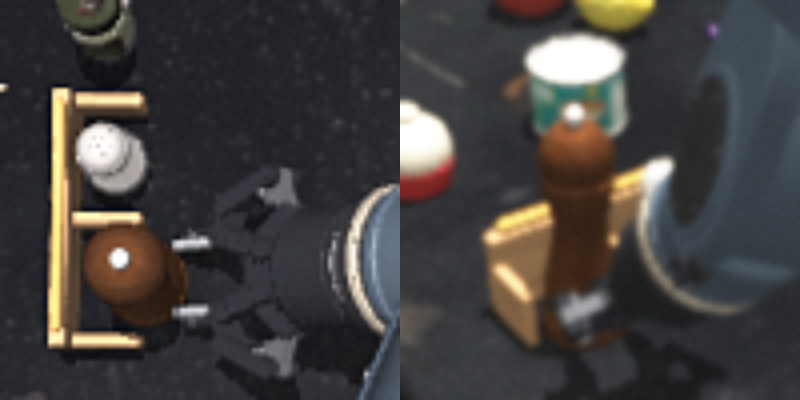

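>>> servo_tool(grip=[0.15,0.15,0.15,0.15,0.15,0.15,0.15,0.15,0.15,0.15], linear=[[0.001,0.001,-0.001],[0.002,0.002,-0.002],[0.003,0.003,-0.002],[0.004,0.004,-0.002],[0.005,0.005,-0.002],[0.006,0.006,-0.002],[0.007,0.007,-0.002],[0.008,0.008,-0.002],[0.0085,0.0085,-0.002],[0.009,0.009,-0.002]], rot=[[0,0,0],[0,0,0],[0,0,0],[0,0,0],[0,0,0],[0,0,0],[0,0,0],[0,0,0],[0,0,0],[0,0,0]])

```text
time_s: 8.4
position: [0.4585, 0.0233, 0.0325]
tool_rot: [1.569, 0.801, 1.569]
force: [-0.2, -1.8, 0.4]
gripper_width: 0.036
```

```bash
python3 look.py 8
```

```text
8.4 [0.45851299 0.02333888 0.03254489] [-0.21583978 -1.80217353  0.41927724]
[263.84171054 225.24569816] (array([264.1 , 224.95]), np.int32(20)) [0.45920129 0.05875472 0.167     ]
[0.45848775 0.02334392 0.03254628] [-0.40845892 -0.30240806  1.01968984]
```

View pics/c8.png

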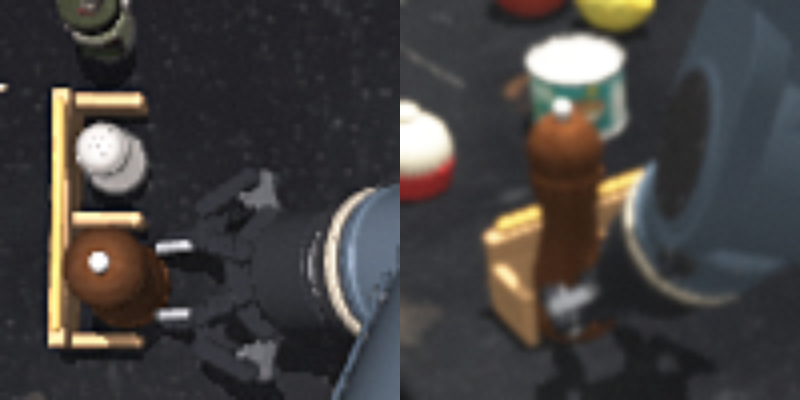

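>>> servo_tool(grip=[0.15,0.15,0.15,0.15,0.15,0.15,0.15,0.15,0.15,0.15], linear=[[0.0005,0.0005,0],[0.0005,0.0005,0],[0.001,0.001,0],[0.001,0.001,0],[0.0015,0.0015,0],[0.0015,0.0015,0],[0.002,0.002,0],[0.002,0.002,0],[0.002,0.002,0],[0.002,0.002,0]], rot=[[0,0,0],[0,0,0],[0,0,0],[0,0,0],[0,0,0],[0,0,0],[0,0,0],[0,0,0],[0,0,0],[0,0,0]])

```text
time_s: 9.33
position: [0.4585, 0.0261, 0.0325]
tool_rot: [1.57, 0.801, 1.569]
force: [-0.8, -0.8, 0.8]
gripper_width: 0.0363
```

```bash
python3 look.py 9
```

```text
9.3333 [0.45849954 0.02608782 0.03246881] [-0.81702997 -0.76493165  0.75368514]
[262.65633052 225.24901157] (array([263., 225.]), np.int32(21)) [0.45907976 0.06130354 0.167     ]
[0.4585053  0.02606597 0.03247261] [ 0.29941556 -0.72746959  1.26743281]
```

>>> servo_tool(grip=[0.15,0.15,0.15,0.15,0.15,0.15,0.15,0.15,0.15,0.15], linear=[[0.0005,0.0005,0],[0.0005,0.0005,0],[0.001,0.001,0],[0.001,0.001,0],[0.0015,0.0015,0],[0.0015,0.0015,0],[0.002,0.002,0],[0.002,0.002,0],[0.002,0.002,0],[0.002,0.002,0]], rot=[[0,0,0],[0,0,0],[0,0,0],[0,0,0],[0,0,0],[0,0,0],[0,0,0],[0,0,0],[0,0,0],[0,0,0]])

```text
time_s: 10.27
position: [0.4586, 0.0284, 0.0324]
tool_rot: [1.569, 0.802, 1.569]
force: [-2.2, -8.8, 5.0]
gripper_width: 0.0362
```

```bash
python3 look.py 10
```

```text
10.2667 [0.45861545 0.02840704 0.03239724] [-2.24698243 -8.83044725  5.00734035]
[261.65747896 225.19703023] (array([262.05, 225.1 ]), np.int32(20)) [0.45884279 0.06350175 0.167     ]
[0.45866035 0.02837884 0.03242786] [-2.04525897 -9.93956268  4.01479439]
```

View pics/c10.png

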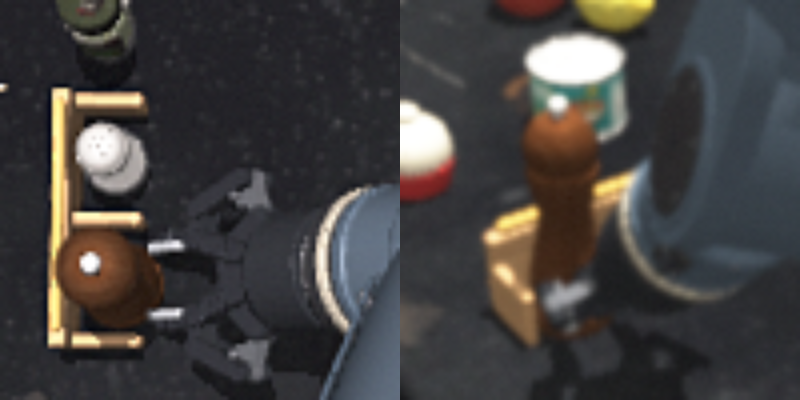

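A force of 10 N has built up with the knob at y≈0.0635, so the mill is against the back board. I'll retract straight back.

>>> servo_tool(grip=[0.15,0.15,0.15,0.15,0.15,0.15,0.15,0.15,0.15,0.15], linear=[[-0.002,-0.002,0],[-0.005,-0.005,0],[-0.01,-0.01,0],[-0.015,-0.015,0],[-0.022,-0.022,0],[-0.03,-0.03,0],[-0.04,-0.04,0],[-0.05,-0.05,0],[-0.06,-0.06,0],[-0.07,-0.07,0]], rot=[[0,0,0],[0,0,0],[0,0,0],[0,0,0],[0,0,0],[0,0,0],[0,0,0],[0,0,0],[0,0,0],[0,0,0]])

```text
time_s: 11.2
position: [0.4583, -0.0717, 0.0339]
tool_rot: [1.57, 0.801, 1.569]
force: [-0.1, 0.3, 0.3]
gripper_width: 0.0362
```

Run:
```python
from h import *
import pickle
d=pickle.load(open('d0.pkl','rb'))
s=r.get_state();print(s['time_s'],s['position'],s['force'])
T=r.get_image('top');S=r.get_image('side')
a=knob(T,262,225,8);print(a,cast(T,*a[0],.167))
save('t11',cv2.resize(T['color'][130:260,230:370],None,fx=5,fy=4.6) if 0 else cv2.resize(T['color'][140:260,230:370],None,fx=5,fy=5))
save('s11',cv2.resize(S['color'][120:220,230:360],None,fx=6,fy=6))
w=r.get_image('wrist');save('w11',w['color'])
for n,i in (('top',T),('side',S)):
    df=np.abs(i['color'].astype(int)-d[n]['color']).max(2); save('diff_'+n,np.repeat((df>40)[...,None]*255,3,2).astype(np.uint8))
```

```text
11.2 [ 0.45831547 -0.07172121  0.03391028] [-0.06177186  0.26616271  0.32209618]
(array([262.44444444, 223.88888889]), np.int32(9)) [0.46165983 0.06264946 0.167     ]
```

View pics/t11.png

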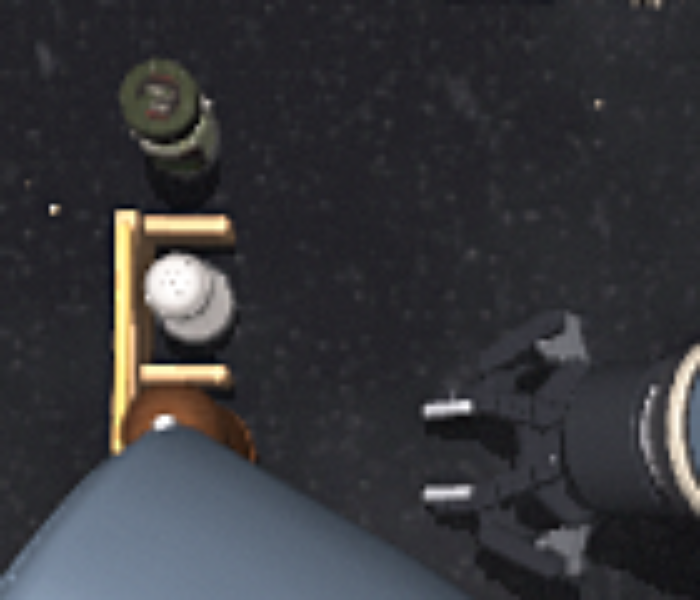

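View pics/s11.png

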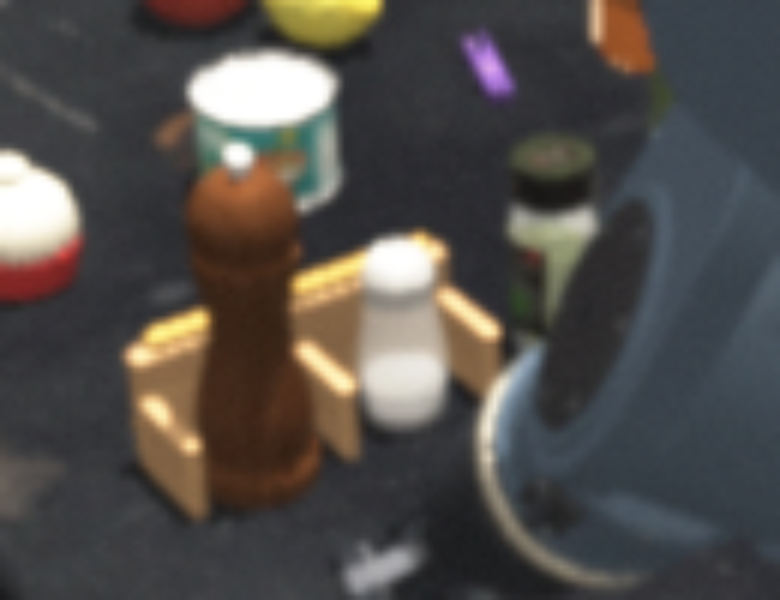

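View pics/w11.png

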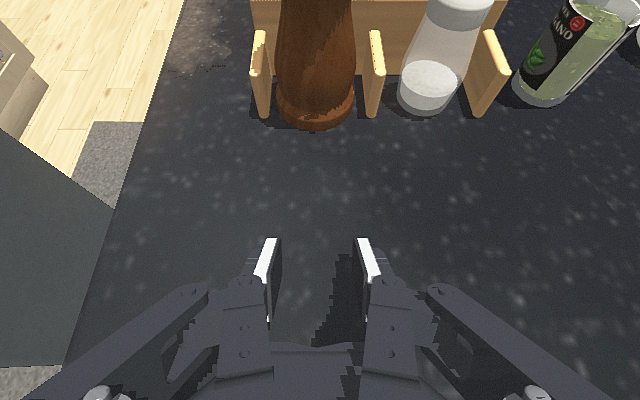

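View pics/diff_top.png

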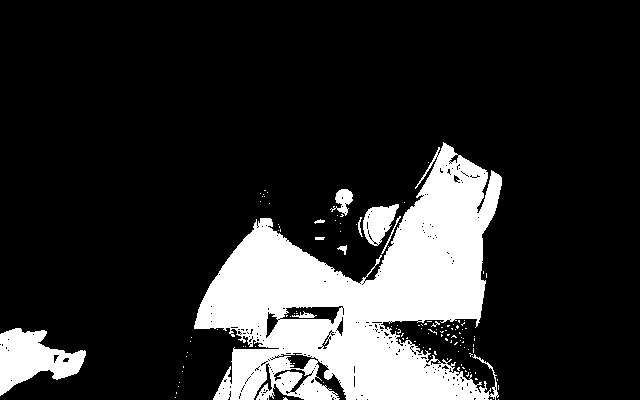

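Run:
```python
from h import *
s=r.get_state();w=r.get_image('wrist');M=w['mount'];R0=Ro.from_euler('xyz',s['tool_rot']).as_matrix()
f=200/np.tan(np.radians(w['vfov'])/2)
def c(u,v,z):
    d=R0@M[:3,:3]@np.array([(u-w['cx'])/f,-(v-w['cy'])/f,-1]);o=s['position']+R0@M[:3,3];return (o+d*(z-o[2])/d[2]).round(4)
print('noses',c(263,118,0),c(373,118,0),'front',c(316,131,0),'L/R',c(273,112,.012),c(357,112,.012))
save('w12',cv2.resize(w['color'][0:160,230:410],None,fx=4,fy=3.7))
S=r.get_image('side');a=knob(S,269,146,6);print(a,cast(S,*a[0],.167) if a else '');print(cast(S,230+237.5/6-.5,120+158.5/6-.5,.167))
print(s['time_s'])
```

```text
noses [0.4184 0.0513 0.    ] [ 0.5005  0.0512 -0.    ] front [ 0.4579  0.039  -0.    ] L/R [0.4277 0.0461 0.012 ] [0.4868 0.046  0.012 ]
(array([268.9047619 , 145.19047619]), np.int32(21)) [0.45961582 0.06411886 0.167     ]
[0.45817055 0.0605759  0.167     ]
11.35
```

View pics/w12.png

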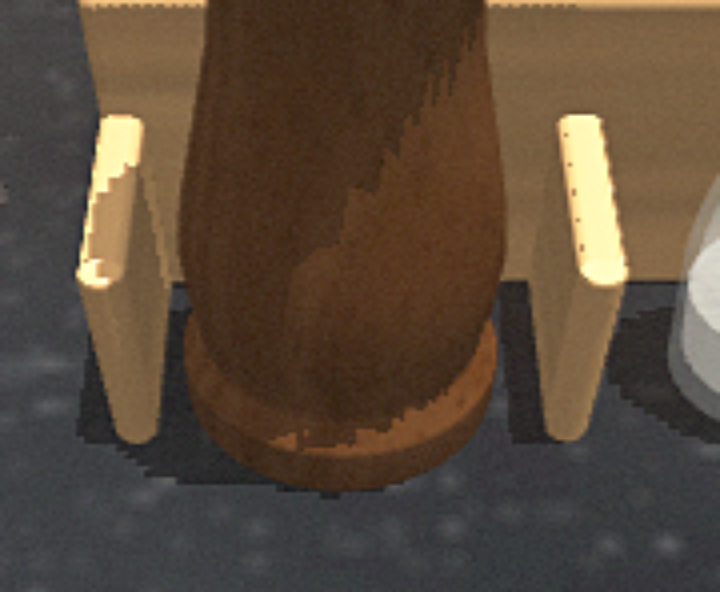

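View pics/diff_side.png

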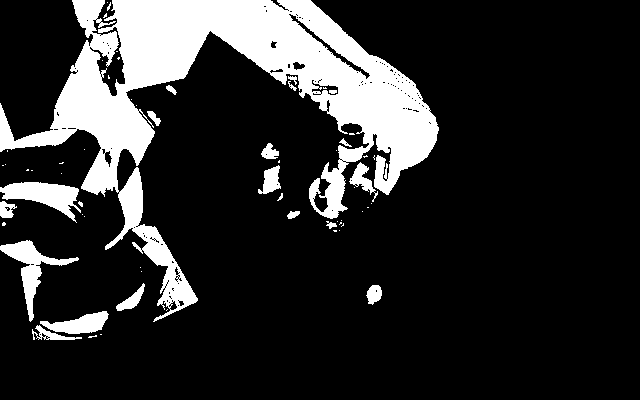

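The only bystander difference is brightness on the spoon bowl at (375,293). Its handle is unchanged, so that is the arm's shadow. Handing in.

```bash
python3 -c "
from plant import r
s=r.get_state();print(s['time_s'],s['force'],abs(s['joint_velocities']).max());print(r.hand_in())"
```

```text
11.45 [-0.31424669  0.50423216  0.20637474] 0.014457395956886828
the job is handed in; nothing more can be done
None
```

I pushed the pepper mill upright into the empty near bay until it met the back board, then backed the fingers about 100 mm clear and handed in at about 11.5 s. No verdict was reported. I used the open fingertips, tilted 45° and low on the body: first a diagonal push to the mouth of the bay, then straight in, stopping when the force rose to about 10 N.

- **Mill position:** It stands upright about 2 mm off the bay's middle line. In depth it is roughly 1–3 mm from the bay point. The views agree on the depth to within about 3 mm: the knob reads y 0.061–0.064, and the base front is about 13 mm ahead of the divider noses.
- **Other objects:** The before-and-after images show no movement of the salt shaker, tin, timer or mug. The spice jar is unchanged in the top view. The teaspoon's bowl differed only in brightness, which I took to be the arm's shadow since its handle was unchanged.
- **Check that misread:** One automatic knob reading from the side camera picked up the white tin instead. I took the mill's position at that point from the top view.

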